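# Seat the pen beaker in its weighted pot

### The arm

A 6-joint arm with a two-finger parallel gripper is mounted at the origin on a cart in front of the work surface, level with it; the furniture and walls round the work are solid. World frame = base frame: x ahead of the robot, y to its left, z up, the work surface at z = 0. Lengths are in m, angles in degrees, forces in N, time in s.
With the tool pointing down it reaches from about 0.15 to 0.775 m from the base axis. Payload 6.1 kg.
Tool frame: the origin (TCP) lies midway between the tips of the shut fingers; the grasp point (between the pads) lies 19 mm behind it; z points along the fingers, y is the direction in which the jaws open and shut (so a half turn about z gives the same grasp; the last joint's range is limited). The gripper opens to 85 mm and grips with 20 to 120 N. Pads are 22 mm wide; open, the fingers measure 114 mm over their backs; the gripper's body (76 mm by 85 mm) begins 54 mm behind the grasp point. The pads swing forward as they close: fully open they stand 13 mm farther back than shut.
Start: joints at [-72.938, 7.208, -2.269, 80.523, 0, 90], TCP at [0.154, -0.502, 0.231] pointing down, gripper open.
Joint ranges: [-155.77, 155.77], [-54.66, 111.73], [-72.52, 77.12], [-102.08, 115.82], [-83.92, 84.16], [-180, 180]. Speed limits (degrees/s): [136.94, 136.94, 172.46, 180, 180, 180].

### API

Orientations are given as a 3x3 rotation matrix whose columns are the frame's x, y, z axes.
In Python, from workcell import readout, optics, bot gives the robot as it stands. The module is installed in compiled form; this text tells all that it offers.
- The arm moves only by the tool move_arm, never from a script. Its argument "increments" is text: rows parted by semicolons, each of 7 numbers parted by spaces: the finger opening in cm, from 0 to 8.54, then the shift along the tool's x, y, z in cm, then the turn, a rotation vector about the tool's x, y, z in degrees. In form: claw dx dy dz ax ay az; .... A call has 1 to 12 rows; each row is the pose to reach, as a shift and turn from the pose commanded when the call began, along the tool's axes at that moment; what a row does not reach only later rows make up. A row lasts 1/10 s, in which the tool goes at most 50 mm and 8.59 degrees, less where a joint would pass 70% of its speed; a pose out of reach is approached as far as the arm can. A call with a gripper value outside its range is refused whole. The fingers move at their own pace and stop on an object; the grip force is fixed at half the most. Time passes only in rows, so rows that repeat a pose let the fingers close. It gives the time, the measured TCP pose, the force and the opening at its end, in the units of the state.
- readout.read_state(): the state, without advancing time (a new reading comes with each control period).
- optics.get_image(name): name is "scene" or "top"; returns the picture (480x640x3 uint8, red, green, blue); there is no depth.
- optics.get_calibration(name): a dict with "fx", "fy", "cx", "cy" (pixels), "cam_to_world" (4x4, takes a point from camera to world coordinates). Camera axes: x right, y down, z forward; pixel columns grow to the right and rows downward; lengths in m; the calibration is good to about 2 mm. A picture is of the moment at which its call begins. get_calibration takes no time and is no camera call.
- bot.sign_off(): hands the job in, once; it reports no verdict.
Trained networks look in the newest picture that a camera, given by its name, has taken for a name from the list of things; names that differ only in an ending like _2 or _b are one class to them, and where a whole thing is asked for, a point or a joint stands for the part that bears it (a point fixed in the world has none). Each returns a list of dicts, best first, with "p" (0 to 1); they miss things now and then, are a little off and sometimes report something else, mostly with a low value. They report only what shows in the picture. A call takes as long as a camera call. They do not tell look-alikes from the thing itself.
- optics.spot_in(camera, name): "box" ([centre column, centre row, width, height] in pixels, round what is visible of it).
- optics.pinpoint(camera, name): "centre" ([row, column] in pixels: a listed point, or the origin of a listed thing).
The state is a dict: "clock": time; "q": joint angles; "joint_velocities": joint speeds; "tau": joint torques, N m; "tcp_pos": TCP position; "tool_rot": TCP orientation; "contact_force": force on the tool from outside, world axes, zero at the start; "torque": the same for the moment, N m; "gripper_width": opening from 0.0 (shut) to 1.0 (fully open).
Only numpy, scipy, OpenCV 4.12 (cv2) and the standard library are available. Lean on these libraries where they do the work, as an engineer would, in place of code of your own. Each camera call takes 0.05 s, during which the arm holds its last target.

### The job

The tall tapered terracotta beaker tips over too easily on the counter: stand it upright inside the small, thick-walled terracotta pot, so that it rests in the pot's mouth by its own weight. Lower it in gently and let go as soon as it rests: do not drop it in and do not press it, or it jams or chips. Leave the straight-sided beaker and the shallow bowl where they stand.

Things in the scene. Friction and masses are not known exactly. Their poses are not given: they have to be found in the camera images.
- beaker: The tall tapered terracotta beaker to be moved: round, open at the top, 90 mm high, 34 mm across at the foot and 66 mm across at the rim (about 61 mm at 75 mm height), walls 3.5 mm, about 0.12 kg. Starts upright on the table, foot down. Origin: centre of the underside of its foot; z up its axis.
- pot: Small squat thick-walled terracotta pot, loose on the table: 50 mm high, 54 mm across at the foot, 63 mm at the rim, 0.6 kg. Its well is 48 mm across at the mouth, narrows slightly, floor 6 mm above the underside. The beaker rests in the mouth with its foot 12 to 17 mm above the pot's underside, some 53 mm of it standing out. Pressing it down with over 20 N jams it. Origin: centre of its underside; z up its axis.
- straight: Bystander: a straight-sided terracotta beaker, round, open at the top, 90 mm high and 60 mm across from foot to rim (too wide for the pot). Origin: centre of its underside; z up. (Behind all these, at the right edge near x 0.58, y -0.34, a fixed cord stand rises 264 mm: pass round or over it.)
- bowl: Bystander: a shallow flaring terracotta bowl, 90 mm across the rim, 37 mm high, with a small brown leather fob lying in it. Origin: centre of its underside; z up.
Not all that is in view belongs to the job. What is shaped like the pot but yellow is not meant.

How it is judged (in metres and radians):
At the end, for the whole second after the job is handed in: The tapered beaker rests in the pot: axes within 12 mm, its foot 3 to 28 mm above the pot's underside, beaker within 10 and pot within 5 degrees of upright, pot on the table; straight-sided beaker and bowl within 30 mm of where they stood (horizontal distance between beaker and pot below 0.012 m and z of beaker in the frame of pot between 0.003 and 0.028 m and angle between beaker's own z axis and vertical below 0.18 rad and angle between pot's own z axis and vertical below 0.09 rad and height (world z) of pot below 0.008 m and linear speed of beaker below 0.02 m/s and distance of each of straight, bowl from where it was at the start of the episode below 0.03 m); the robot touches nothing.
It fails at once if the beaker is pressed into or struck against the pot so hard that the wall forces between them pass 60 N (a push of about 20 N) (contact force between beaker and pot above 60 N).
It fails at once if the beaker is dropped into the pot (faster than 0.45 m/s once its foot is inside the mouth) (horizontal distance between beaker and pot below 0.03 m and z of beaker in the frame of pot below 0.05 m and linear speed of beaker above 0.45 m/s).
It fails at once if the straight-sided beaker is pushed more than 30 mm or knocked over (distance of straight from where it was at the start of the episode above 0.03 m or angle between straight's own z axis and vertical above 0.4 rad).
It fails at once if the bowl is pushed more than 30 mm (distance of bowl from where it was at the start of the episode above 0.03 m).
It also fails if it takes over 56 s, if anything falls off the work surface, if the arm or the gripper's body presses on something with over 40 N, if the wrist force passes 120 N, or if a joint passes its speed limit or range.

## Working session

There is one attempt and no reset: what is moved stays moved. The work goes in short steps, Python scripts to look and compute and a tool call to move; the robot and the scene stay as the last step left them, time stands still between calls to the robot, and variables do not carry over. Pictures are saved under pics/ and viewed, and the job is handed in when it is done.

Besides the shell and the picture viewer there is one more tool, called after ">>>" as name(argument=value, ...) on one line, values as JSON. move_arm: Moves the arm, as the interface text tells. Its arguments: {"type":"object","properties":{"increments":{"type":"string"}},"required":["increments"]}

```bash
mkdir -p pics; cat > h.py <<'E'
import numpy as np, cv2
from workcell import readout, optics, bot
def cal(n):
    c=optics.get_calibration(n); return c,np.array(c["cam_to_world"])
def ray(n,u,v):
    c,T=cal(n); d=T[:3,:3]@np.array([(u-c["cx"])/c["fx"],(v-c["cy"])/c["fy"],1]); return T[:3,3],d/np.linalg.norm(d)
def onz(n,u,v,z):
    o,d=ray(n,u,v); return o+d*(z-o[2])/d[2]
def proj(n,p):
    c,T=cal(n); q=T[:3,:3].T@(np.array(p)-T[:3,3]); return np.array([c["fx"]*q[0]/q[2]+c["cx"],c["fy"]*q[1]/q[2]+c["cy"]])
def tri(a,b):
    A=np.zeros((3,3));y=np.zeros(3);R=[ray(*a),ray(*b)]
    for o,d in R:
        M=np.eye(3)-np.outer(d,d);A+=M;y+=M@o
    p=np.linalg.solve(A,y); return p,[np.linalg.norm((np.eye(3)-np.outer(d,d))@(p-o)) for o,d in R]
def save(n,f):
    im=optics.get_image(n); cv2.imwrite(f,im[:,:,::-1]); return im
E
python3 - <<'E'
from h import *
np.set_printoptions(precision=3,suppress=True)
for n in("scene","top"):
    save(n,f"pics/{n}0.png"); c,T=cal(n); print(n,c["fx"],c["cx"],c["cy"],T)
    for k in("beaker","pot","straight","bowl"):
        print(k,[(np.round(d["box"]),round(d["p"],2)) for d in optics.spot_in(n,k)],[(np.round(d["centre"],1),round(d["p"],2)) for d in optics.pinpoint(n,k)])
print(readout.read_state())
E
```

```text
scene 517.2715470258862 319.82299651464086 230.9877406309997 [[-0.84  -0.37   0.397  0.176]
 [-0.543  0.546 -0.638  0.636]
 [ 0.019 -0.751 -0.66   0.614]
 [ 0.     0.     0.     1.   ]]
beaker [(array([403., 182.,  35.,  56.]), 0.83)] [(array([202.5, 397.2]), 0.62)]
pot [(array([318., 216.,  32.,  42.]), 0.84), (array([346., 175.,  31.,  39.]), 0.58)] [(array([226.1, 317.6]), 0.63)]
straight [(array([260., 313.,  42.,  77.]), 0.58)] [(array([334.4, 265.7]), 0.9)]
bowl [(array([310., 273.,  55.,  48.]), 0.69)] [(array([284.5, 311.8]), 0.66)]
top 539.8124824526268 319.59748135151875 243.3050791606815 [[ 0.002 -0.996  0.094  0.43 ]
 [-1.    -0.     0.02   0.078]
 [-0.019 -0.094 -0.995  0.89 ]
 [ 0.     0.     0.     1.   ]]
beaker [(array([452., 271.,  44.,  49.]), 0.72)] [(array([273.4, 441.7]), 0.81)]
pot [(array([358., 213.,  39.,  35.]), 0.75), (array([438., 201.,  43.,  42.]), 0.73)] [(array([219.3, 352.3]), 0.78), (array([204.3, 434.4]), 0.6)]
straight [(array([200., 253.,  49.,  43.]), 0.58)] [(array([256. , 208.3]), 0.98), (array([217.3, 352.4]), 0.33)]
bowl [(array([276., 260.,  54.,  55.]), 0.55)] [(array([261.8, 273.6]), 0.91)]
{'clock': 0.9, 'q': array([-72.937,   7.206,  -2.268,  80.523,   0.   ,  89.999]), 'joint_velocities': array([ 0.095, -0.043, -0.072,  0.048,  0.032, -0.002]), 'tau': array([ -0.   , -43.569,  35.309,   0.001,   0.   ,  -0.   ]), 'tcp_pos': array([ 0.154, -0.502,  0.231]), 'tool_rot': array([[ 0.956,  0.293,  0.   ],
       [ 0.293, -0.956, -0.   ],
       [ 0.   ,  0.   , -1.   ]]), 'contact_force': array([-0.016,  0.433,  0.036]), 'torque': array([ 0.011,  0.005, -0.023]), 'gripper_width': 0.9968381028978229}
```

View pics/scene0.png

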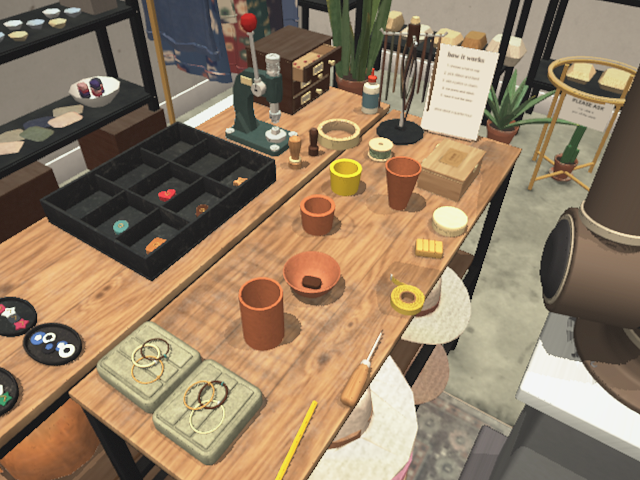

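View pics/top0.png

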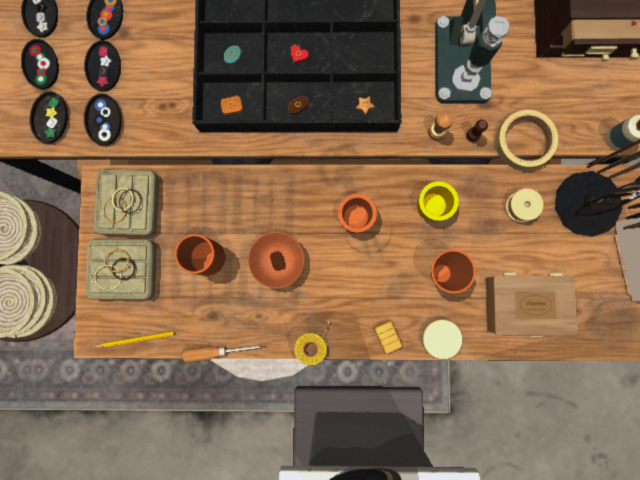

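In the scene view the tapered beaker is at (403,182), the orange pot at (318,216), the yellow look-alike at (346,175), the straight beaker at (260,313) and the bowl at (310,273). In the top view they are at (452,271), (358,213), (438,201), (200,253) and (276,260). The orange pot fits the description and the yellow one is excluded. The tapered beaker narrows towards its foot; the object at (260,313) has straight sides. I'll confirm this in enlarged crops and fit outlines.

```bash
python3 - <<'E'
from h import *
a=cv2.imread("pics/scene0.png")[140:250,280:440]; b=cv2.imread("pics/top0.png")[175:310,320:520]
a=cv2.resize(a,(800,550),interpolation=cv2.INTER_CUBIC)[:, :]
b=cv2.resize(b,(800,540),interpolation=cv2.INTER_CUBIC)
cv2.imwrite("pics/ca.png",a);cv2.imwrite("pics/cb.png",b)
E
```

```text
(no output)
```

View pics/ca.png

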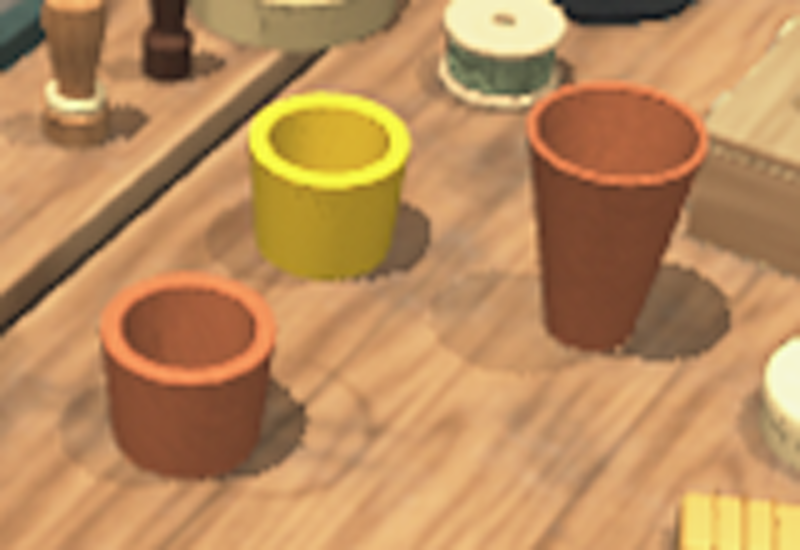

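View pics/cb.png

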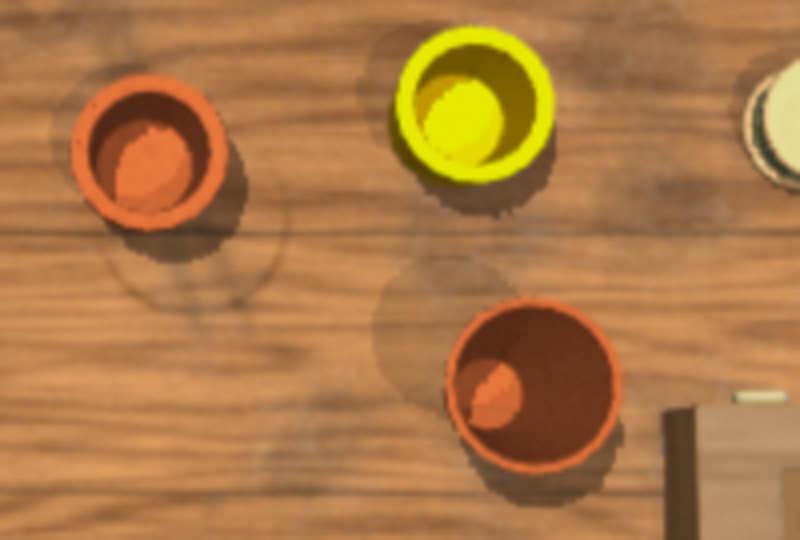

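Both crops confirm it: the orange thick-walled pot is in the left/lower part and the tapered beaker at the right. Now I'll triangulate the rim centres.

```bash
python3 - <<'E'
from h import *
np.set_printoptions(precision=4,suppress=True)
from scipy.optimize import least_squares
def ext(n,p,r):
    t=np.linspace(0,2*np.pi,200); P=np.array([proj(n,p+r*np.array([np.cos(a),np.sin(a),0])) for a in t])
    return np.r_[P.min(0),P.max(0)]
o=-0.4
D={"beaker":([528/5+280,83/5+140,708/5+280,187/5+140],[446/4+320,297/4+175,622/4+320,474/4+175]),
"pot":([101/5+280,270/5+140,275/5+280,385/5+140],[71/4+320,73/4+175,228/4+320,231/4+175])}
for k,(s,t) in D.items():
    f=lambda x:np.r_[ext("scene",x[:3],x[3])-np.array(s)-o,ext("top",x[:3],x[3])-np.array(t)-o]
    r=least_squares(f,[.4,0,.07,.03]); print(k,r.x,r.fun)
    h=.09 if k=="beaker" else .05
    for n,b in(("scene",s),("top",t)):
        b=np.array(b)+o; print(n,onz(n,(b[0]+b[2])/2,(b[1]+b[3])/2,h))
# others
for k,(u,v,z) in dict(straight=(200,253,.05),bowl=(276,260,.037),yellow=(438,201,.05),boxL=(487,277,.05),boxLb=(487,333,.05)).items(): print(k,onz("top",u,v,z))
E
```

```text
Traceback (most recent call last):
  File "h.py", line 10, in proj
    c,T=cal(n); q=T[:3,:3].T@(np.array(p)-T[:3,3]); return np.array([c["fx"]*q[0]/q[2]+c["cx"],c["fy"]*q[1]/q[2]+c["cy"]])
        ~~~^^^
  File "h.py", line 4, in cal
    c=optics.get_calibration(n); return c,np.array(c["cam_to_world"])
ValueError: time passes only in moves, steps and waits
```

```bash
sed -i 's/^def cal(n):/import functools\n@functools.lru_cache(None)\ndef cal(n):/' h.py; python3 - <<'E'
from h import *
np.set_printoptions(precision=4,suppress=True)
from scipy.optimize import least_squares
def ext(n,p,r):
    t=np.linspace(0,2*np.pi,200); P=np.array([proj(n,p+r*np.array([np.cos(a),np.sin(a),0])) for a in t])
    return np.r_[P.min(0),P.max(0)]
o=-0.4
D={"beaker":([528/5+280,83/5+140,708/5+280,187/5+140],[446/4+320,297/4+175,622/4+320,474/4+175]),
"pot":([101/5+280,270/5+140,275/5+280,385/5+140],[71/4+320,73/4+175,228/4+320,231/4+175])}
for k,(s,t) in D.items():
    f=lambda x:np.r_[ext("scene",x[:3],x[3])-np.array(s)-o,ext("top",x[:3],x[3])-np.array(t)-o]
    r=least_squares(f,[.4,0,.07,.03],diff_step=1e-4); print(k,r.x,r.fun)
    h=.09 if k=="beaker" else .05
    for n,b in(("scene",s),("top",t)):
        b=np.array(b)+o; print(n,onz(n,(b[0]+b[2])/2,(b[1]+b[3])/2,h))
for k,(u,v,z) in dict(straight=(200,253,.05),bowl=(276,260,.037),yellow=(438,201,.05),boxL=(487,277,.05),boxLb=(487,333,.05)).items(): print(k,onz("top",u,v,z))
print(readout.read_state()["clock"])
E
```

```text
beaker [ 0.4645 -0.1042  0.0888  0.0325] [-0.4712  0.168  -0.2439 -0.2219  0.0062  0.3837  0.2251  0.1577]
scene [ 0.4629 -0.1021  0.09  ]
top [ 0.4648 -0.1038  0.09  ]
pot [0.5577 0.0353 0.0501 0.031 ] [-0.5445  0.4564  0.0706 -0.5093 -0.0686  0.3679  0.2649  0.0163]
scene [0.557  0.0356 0.05  ]
top [0.5579 0.0354 0.05  ]
straight [0.4941 0.2815 0.05  ]
bowl [0.4841 0.1633 0.037 ]
yellow [ 0.5762 -0.0916  0.05  ]
boxL [ 0.4573 -0.1648  0.05  ]
boxLb [ 0.3717 -0.1625  0.05  ]
0.9
```

```bash
cat > d.py <<'E'
from h import *
import sys
np.set_printoptions(precision=3,suppress=True)
s=readout.read_state(); R=np.array(s["tool_rot"]); p=np.array(s["tcp_pos"])
t=np.array([float(x) for x in sys.argv[1:4]])
print(s["clock"],p,"shift cm",100*R.T@(t-p),"w",s["gripper_width"],s["contact_force"]); print(R)
E
python3 d.py .4645 -.104 .15
```

```text
0.9 [ 0.154 -0.502  0.231] shift cm [ 41.354 -28.927   8.13 ] w 0.9968381028978229 [-0.016  0.433  0.036]
[[ 0.956  0.293  0.   ]
 [ 0.293 -0.956 -0.   ]
 [ 0.     0.    -1.   ]]
```

>>> move_arm(increments="8.5 3 -2.1 0 0 0 0; 8.5 6.9 -4.8 0 0 0 0; 8.5 10.8 -7.6 0 0 0 0; 8.5 14.7 -10.3 0 0 0 0; 8.5 18.6 -13 0 0 0 0; 8.5 22.5 -15.7 0 0 0 0; 8.5 26.4 -18.5 0 0 0 0; 8.5 30.3 -21.2 0 0 0 0; 8.5 34.2 -23.9 1 0 0 0; 8.5 37.9 -26.5 3 0 0 0; 8.5 40.5 -28.4 5 0 0 0; 8.5 41.35 -28.93 7 0 0 0")

```text
clock: 2.1
tcp_pos: [0.4661, -0.1015, 0.1606]
tool_rot: [[0.955, 0.297, 0.001], [0.297, -0.955, 0.0], [0.001, -0.0, -1.0]]
contact_force: [0.2, -0.8, -0.3]
gripper_width: 0.996
```

>>> move_arm(increments="8.5 0 0 0.5 0 0 0; 8.5 0 0 0.5 0 0 0; 8.5 0 0 0.5 0 0 0")

```text
clock: 2.4
tcp_pos: [0.4644, -0.1047, 0.1573]
tool_rot: [[0.956, 0.292, 0.001], [0.292, -0.956, -0.0], [0.001, 0.001, -1.0]]
contact_force: [-0.2, 0.2, -0.1]
gripper_width: 0.993
```

```bash
python3 d.py .4645 -.104 .053; python3 - <<'E'
from h import *
a=save("scene","pics/s1.png");b=save("top","pics/t1.png")
cv2.imwrite("pics/c1.png",np.hstack([cv2.resize(a[80:280,300:500],(400,400)),cv2.resize(b[180:380,340:540],(400,400))])[:,:,::-1])
E
```

```text
2.4 [ 0.464 -0.105  0.157] shift cm [ 0.026 -0.073 10.425] w 0.9934358798610821 [-0.246  0.186 -0.124]
[[ 0.956  0.292  0.001]
 [ 0.292 -0.956 -0.   ]
 [ 0.001  0.001 -1.   ]]
```

View pics/c1.png

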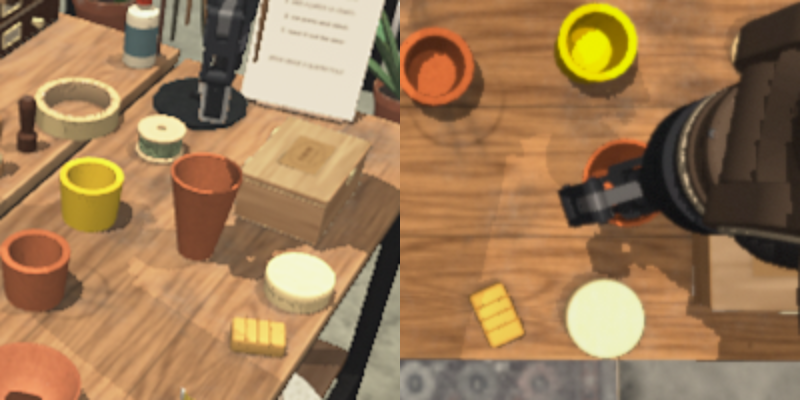

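The gripper stands above the beaker in both crops (scene about (406,137), just over the rim). Next I descend, then close.

>>> move_arm(increments="8.5 0 0 1.5 0 0 0; 8.5 0 0 3 0 0 0; 8.5 0 0 4.5 0 0 0; 8.5 0 -0.07 6 0 0 0; 8.5 0 -0.07 7.5 0 0 0; 8.5 0 -0.07 9 0 0 0; 8.5 0 -0.07 10 0 0 0; 8.5 0 -0.07 10.5 0 0 0; 8.5 0 -0.07 10.6 0 0 0; 8.5 0 -0.07 10.6 0 0 0; 7.5 0 -0.07 10.6 0 0 0; 7 0 -0.07 10.6 0 0 0")

```text
clock: 3.7
tcp_pos: [0.4647, -0.1034, 0.0509]
tool_rot: [[0.956, 0.293, 0.001], [0.293, -0.956, -0.0], [0.001, 0.0, -1.0]]
contact_force: [-0.3, 0.3, 0.2]
gripper_width: 0.819
```

>>> move_arm(increments="6.6 0 0 0 0 0 0; 6.3 0 0 0 0 0 0; 6 0 0 0 0 0 0; 5 0 0 0 0 0 0; 4 0 0 0 0 0 0; 4 0 0 0 0 0 0; 4 0 0 0 0 0 0; 4 0 0 0 0 0 0")

```text
clock: 4.5
tcp_pos: [0.4652, -0.1034, 0.0517]
tool_rot: [[0.956, 0.294, 0.002], [0.294, -0.956, -0.0], [0.002, 0.001, -1.0]]
contact_force: [-2.2, 0.4, 8.6]
gripper_width: 0.735
```

>>> move_arm(increments="4 0 0 0 0 0 0; 4 0 0 -0.3 0 0 0; 4 0 0 -1 0 0 0; 4 0 0 -2 0 0 0; 4 0 0 -3.5 0 0 0; 4 0 0 -5 0 0 0; 4 0 0 -6.5 0 0 0; 4 0 0 -8 0 0 0; 4 0 0 -9 0 0 0; 4 0 0 -10 0 0 0; 4 0 0 -10 0 0 0; 4 0 0 -10 0 0 0")

```text
clock: 5.7
tcp_pos: [0.4642, -0.1033, 0.1501]
tool_rot: [[0.956, 0.293, -0.0], [0.293, -0.956, 0.0], [-0.0, -0.0, -1.0]]
contact_force: [-0.5, 0.4, -1.5]
gripper_width: 0.735
```

```bash
python3 d.py .5577 .0353 .151; python3 - <<'E'
from h import *
a=save("scene","pics/s2.png");b=save("top","pics/t2.png")
cv2.imwrite("pics/c2.png",np.hstack([cv2.resize(a[60:260,300:500],(400,400)),cv2.resize(b[180:380,340:540],(400,400))])[:,:,::-1])
print(optics.spot_in("scene","beaker"),optics.pinpoint("scene","beaker"))
E
```

```text
5.7 [ 0.464 -0.103  0.15 ] shift cm [ 13.006 -10.505  -0.09 ] w 0.734714909527788 [-0.54   0.445 -1.468]
[[ 0.956  0.293 -0.   ]
 [ 0.293 -0.956  0.   ]
 [-0.    -0.    -1.   ]]
[{'box': [409.8, 138.9, 34.8, 56.4], 'p': 0.66}] [{'centre': [163.5, 408.1], 'p': 0.9}]
```

View pics/c2.png

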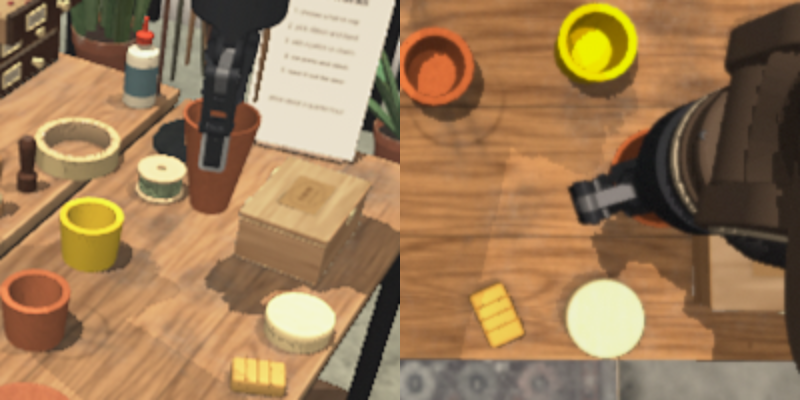

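```bash
cat > ov.py <<'E'
from h import *
import sys
def overlay(src,n,x,y,z,crop,out,sc=5):
    im=cv2.imread(src); u0,v0,u1,v1=crop
    c=cv2.resize(im[v0:v1,u0:u1],None,fx=sc,fy=sc,interpolation=cv2.INTER_CUBIC)
    for h,r in((0,.017),(.09,.033)):
        P=np.array([(proj(n,[x+r*np.cos(a),y+r*np.sin(a),z+h])-[u0,v0]+.5)*sc for a in np.linspace(0,6.283,90)])
        cv2.polylines(c,[P.astype(int)],True,(255,255,0),1)
    cv2.imwrite(out,c)
E
python3 -c "
from ov import *
overlay('pics/s2.png','scene',.4645,-.1035,.0985,(360,90,460,190),'pics/o2.png')"
```

```text
(no output)
```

View pics/o2.png

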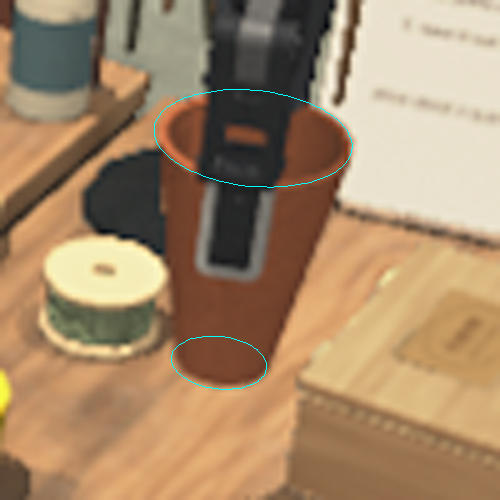

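The overlay (cyan) matches the held beaker's rim and foot, so it hangs upright with its foot about 98 mm up. I'll move it above the pot.

>>> move_arm(increments="4 0.5 -0.4 0 0 0 0; 4 1.7 -1.4 0 0 0 0; 4 3.3 -2.7 0 0 0 0; 4 5 -4 0 0 0 0; 4 6.7 -5.4 0 0 0 0; 4 8.4 -6.8 0 0 0 0; 4 10 -8.1 0 0 0 0; 4 11.4 -9.2 0 0 0 0; 4 12.4 -10 0 0 0 0; 4 12.9 -10.4 0 0 0 0; 4 13 -10.5 0 0 0 0; 4 13 -10.5 0 0 0 0")

```text
clock: 7.1
tcp_pos: [0.5575, 0.035, 0.1502]
tool_rot: [[0.956, 0.293, -0.0], [0.293, -0.956, -0.0], [-0.0, 0.0, -1.0]]
contact_force: [0.2, -0.2, -1.0]
gripper_width: 0.737
```

>>> move_arm(increments="4 0 0 0.5 0 0 0; 4 0 0 1 0 0 0; 4 0 0 1.5 0 0 0; 4 0 0 2 0 0 0; 4 0 0 2.5 0 0 0; 4 0 0 3 0 0 0; 4 0 0 3 0 0 0; 4 0 0 3 0 0 0")

```text
clock: 7.9
tcp_pos: [0.5576, 0.0352, 0.1202]
tool_rot: [[0.956, 0.293, -0.0], [0.293, -0.956, -0.0], [-0.0, -0.0, -1.0]]
contact_force: [0.3, 0.9, -0.6]
gripper_width: 0.733
```

```bash
python3 d.py .5577 .0353 .066; python3 -c "
from ov import *
save('scene','pics/s3.png');save('top','pics/t3.png')
overlay('pics/s3.png','scene',.5577,.0353,.0685,(270,120,370,240),'pics/o3.png')"
```

```text
7.9 [0.558 0.035 0.12 ] shift cm [ 0.009 -0.006  5.419] w 0.7325170816627985 [ 0.313  0.887 -0.639]
[[ 0.956  0.293 -0.   ]
 [ 0.293 -0.956 -0.   ]
 [-0.    -0.    -1.   ]]
```

View pics/o3.png

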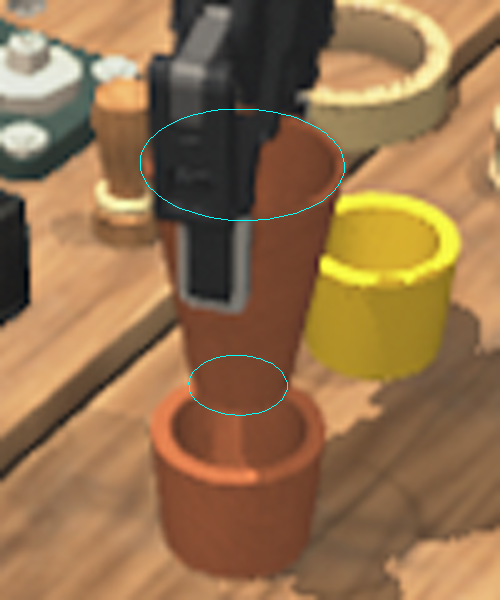

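The foot sits over the pot mouth, with perhaps 2–3° of lean along the pads (foot about 2 mm right of the overlay). The clearance is 7 mm, so I'll lower gently and watch the force.

>>> move_arm(increments="4 0 0 0.5 0 0 0; 4 0 0 1 0 0 0; 4 0 0 1.5 0 0 0; 4 0 0 2 0 0 0; 4 0 0 2.5 0 0 0; 4 0 0 3 0 0 0; 4 0 0 3.5 0 0 0; 4 0 0 3.9 0 0 0; 4 0 0 4.2 0 0 0; 4 0 0 4.4 0 0 0; 4 0 0 4.4 0 0 0; 4 0 0 4.4 0 0 0")

```text
clock: 9.2
tcp_pos: [0.5578, 0.0352, 0.0764]
tool_rot: [[0.956, 0.293, 0.0], [0.293, -0.956, 0.0], [0.0, 0.0, -1.0]]
contact_force: [-0.1, 0.6, -0.6]
gripper_width: 0.735
```

```bash
python3 d.py .5577 .0353 .066; python3 -c "
from ov import *
save('scene','pics/s4.png');save('top','pics/t4.png')
overlay('pics/s4.png','scene',.5577,.0353,.0245,(270,120,370,240),'pics/o4.png')"
```

```text
9.2 [0.558 0.035 0.076] shift cm [-0.008 -0.012  1.041] w 0.7354762668689391 [-0.128  0.613 -0.635]
[[ 0.956  0.293  0.   ]
 [ 0.293 -0.956  0.   ]
 [ 0.     0.    -1.   ]]
```

View pics/o4.png

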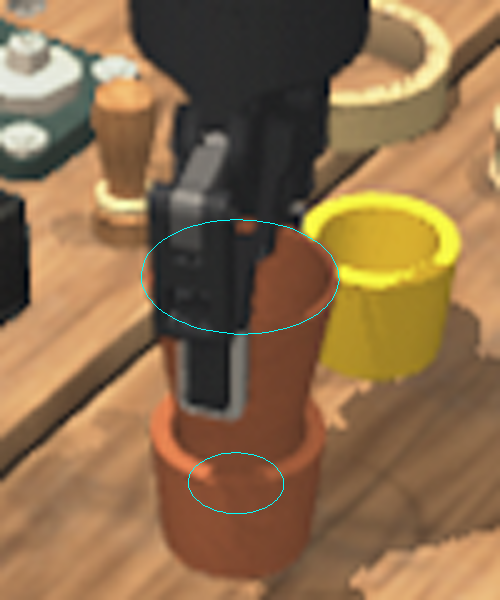

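>>> move_arm(increments="4 0 0 0.1 0 0 0; 4 0 0 0.2 0 0 0; 4 0 0 0.3 0 0 0; 4 0 0 0.4 0 0 0; 4 0 0 0.45 0 0 0; 4 0 0 0.5 0 0 0; 4 0 0 0.5 0 0 0; 4 0 0 0.5 0 0 0")

```text
clock: 10.1
tcp_pos: [0.5577, 0.0352, 0.0713]
tool_rot: [[0.956, 0.293, 0.0], [0.293, -0.956, 0.0], [0.0, -0.0, -1.0]]
contact_force: [0.9, -0.1, -1.5]
gripper_width: 0.733
```

>>> move_arm(increments="4 0 0 0.05 0 0 0; 4 0 0 0.1 0 0 0; 4 0 0 0.1 0 0 0")

```text
clock: 10.4
tcp_pos: [0.5577, 0.0353, 0.0703]
tool_rot: [[0.956, 0.293, 0.0], [0.293, -0.956, 0.0], [0.0, -0.0, -1.0]]
contact_force: [-0.9, 0.2, -1.9]
gripper_width: 0.735
```

>>> move_arm(increments="4 0 0 0.05 0 0 0; 4 0 0 0.1 0 0 0; 4 0 0 0.1 0 0 0")

```text
clock: 10.7
tcp_pos: [0.5577, 0.0354, 0.0693]
tool_rot: [[0.956, 0.294, -0.0], [0.294, -0.956, 0.0], [0.0, -0.0, -1.0]]
contact_force: [-0.8, 1.2, -1.0]
gripper_width: 0.735
```

>>> move_arm(increments="4 0 0 0.03 0 0 0; 4 0 0 0.05 0 0 0; 4 0 0 0.05 0 0 0")

```text
clock: 11.0
tcp_pos: [0.5577, 0.0354, 0.0689]
tool_rot: [[0.956, 0.294, 0.0], [0.294, -0.956, 0.0], [0.0, -0.0, -1.0]]
contact_force: [-0.9, 2.5, 1.1]
gripper_width: 0.737
```

>>> move_arm(increments="4 0 0 0.03 0 0 0; 4 0 0 0.05 0 0 0; 4 0 0 0.05 0 0 0")

```text
clock: 11.3
tcp_pos: [0.5578, 0.0353, 0.0684]
tool_rot: [[0.956, 0.294, 0.0], [0.294, -0.956, 0.0], [0.0, -0.0, -1.0]]
contact_force: [-0.1, 2.7, 0.6]
gripper_width: 0.735
```

>>> move_arm(increments="4 0 0 0.03 0 0 0; 4 0 0 0.05 0 0 0; 4 0 0 0.05 0 0 0")

```text
clock: 11.6
tcp_pos: [0.5578, 0.0353, 0.0679]
tool_rot: [[0.956, 0.294, 0.0], [0.294, -0.956, 0.0], [0.0, -0.0, -1.0]]
contact_force: [-0.7, 3.7, 3.1]
gripper_width: 0.738
```

Contact is one-sided: the pot pushes the tool towards +y. I'll ease it over slightly.

>>> move_arm(increments="4 0 -0.05 0 0 0 0; 4 0.02 -0.08 0 0 0 0; 4 0.02 -0.08 0 0 0 0")

```text
clock: 11.9
tcp_pos: [0.5577, 0.0357, 0.0677]
tool_rot: [[0.956, 0.293, -0.0], [0.293, -0.956, -0.001], [-0.0, 0.001, -1.0]]
contact_force: [0.2, 1.9, 1.3]
gripper_width: 0.736
```

>>> move_arm(increments="4 0 0 0.03 0 0 0; 4 0 0 0.05 0 0 0; 4 0 0 0.05 0 0 0")

```text
clock: 12.2
tcp_pos: [0.5578, 0.0358, 0.0674]
tool_rot: [[0.956, 0.293, 0.0], [0.293, -0.956, -0.0], [0.0, 0.0, -1.0]]
contact_force: [-0.1, 0.6, 2.1]
gripper_width: 0.737
```

>>> move_arm(increments="4 0 0 0.03 0 0 0; 4 0 0 0.05 0 0 0; 4 0 0 0.05 0 0 0")

```text
clock: 12.5
tcp_pos: [0.558, 0.0359, 0.0672]
tool_rot: [[0.956, 0.293, 0.001], [0.293, -0.956, -0.0], [0.001, 0.0, -1.0]]
contact_force: [-1.5, 0.9, 4.1]
gripper_width: 0.733
```

```bash
python3 -c "
from ov import *
save('scene','pics/s5.png')
overlay('pics/s5.png','scene',.5577,.0357,.0155,(270,120,370,240),'pics/o5.png')"
```

```text
(no output)
```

View pics/o5.png

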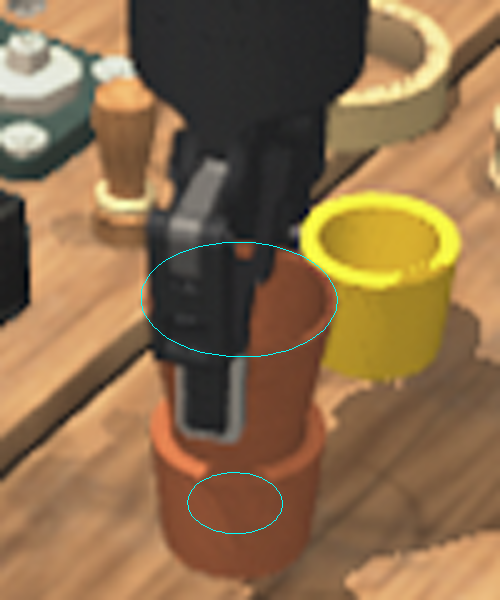

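Force has risen to about 4–5 N and the foot estimate is about 15.5 mm, within the resting range. I'm opening the gripper.

>>> move_arm(increments="6.3 0 0 0 0 0 0; 6.5 0 0 0 0 0 0; 6.8 0 0 0 0 0 0; 7.2 0 0 0 0 0 0; 7.8 0 0 0 0 0 0; 8.5 0 0 0 0 0 0; 8.5 0 0 0 0 0 0; 8.5 0 0 0 0 0 0; 8.5 0 0 0 0 0 0")

```text
clock: 13.45
tcp_pos: [0.5577, 0.036, 0.0668]
tool_rot: [[0.956, 0.293, -0.0], [0.293, -0.956, -0.0], [-0.0, 0.0, -1.0]]
contact_force: [-0.9, 0.5, 0.4]
gripper_width: 0.997
```

>>> move_arm(increments="8.5 0 0 -0.3 0 0 0; 8.5 0 0 -1 0 0 0; 8.5 0 0 -2 0 0 0; 8.5 0 0 -3.5 0 0 0; 8.5 0 0 -5 0 0 0; 8.5 0 0 -7 0 0 0; 8.5 0 0 -9 0 0 0; 8.5 0 0 -11 0 0 0; 8.5 0 0 -13 0 0 0; 8.5 0 0 -15 0 0 0; 8.5 0 0 -15 0 0 0")

```text
clock: 14.55
tcp_pos: [0.559, 0.0361, 0.2207]
tool_rot: [[0.956, 0.293, 0.006], [0.293, -0.956, 0.0], [0.006, 0.001, -1.0]]
contact_force: [0.2, 0.4, 0.6]
gripper_width: 0.996
```

>>> move_arm(increments="8.5 -3 3 0 0 0 0; 8.5 -6 6 0 0 0 0; 8.5 -9 9 0 0 0 0; 8.5 -12 12 0 0 0 0; 8.5 -15 14 0 0 0 0; 8.5 -18 16 0 0 0 0; 8.5 -20 18 0 0 0 0; 8.5 -20 18 0 0 0 0; 8.5 -20 18 0 0 0 0")

```text
clock: 15.45
tcp_pos: [0.4189, -0.195, 0.2166]
tool_rot: [[0.956, 0.292, 0.0], [0.292, -0.956, 0.0], [0.0, -0.0, -1.0]]
contact_force: [0.0, 0.8, 0.2]
gripper_width: 0.996
```

```bash
python3 -c "
from ov import *
save('scene','pics/s6.png');save('top','pics/t6.png')
overlay('pics/s6.png','scene',.5577,.0357,.0150,(270,120,370,240),'pics/o6a.png',4)
overlay('pics/t6.png','top',.5577,.0357,.0150,(310,160,410,280),'pics/o6b.png',4)
cv2.imwrite('pics/o6.png',np.hstack([cv2.imread('pics/o6a.png'),cv2.imread('pics/o6b.png')]))
for n in('scene','top'):
  for k in('straight','bowl','beaker'):print(n,k,[(np.round(d['centre'],1),round(d['p'],2)) for d in optics.pinpoint(n,k)])
"
```

```text
scene straight [(array([328.9, 264.8]), 0.83)]
scene bowl [(array([284.9, 307.6]), 0.94)]
scene beaker []
top straight [(array([255.2, 206.8]), 0.74)]
top bowl [(array([261. , 275.3]), 0.69)]
top beaker [(array([213. , 355.3]), 0.68)]
```

View pics/o6.png

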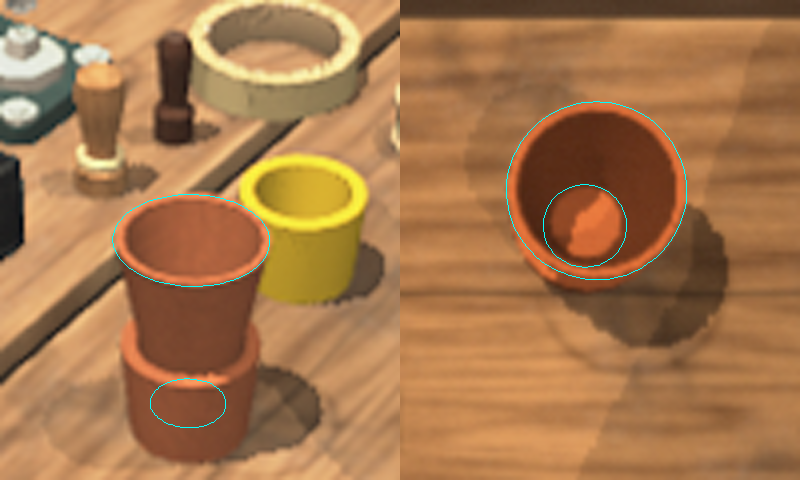

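View pics/t6.png

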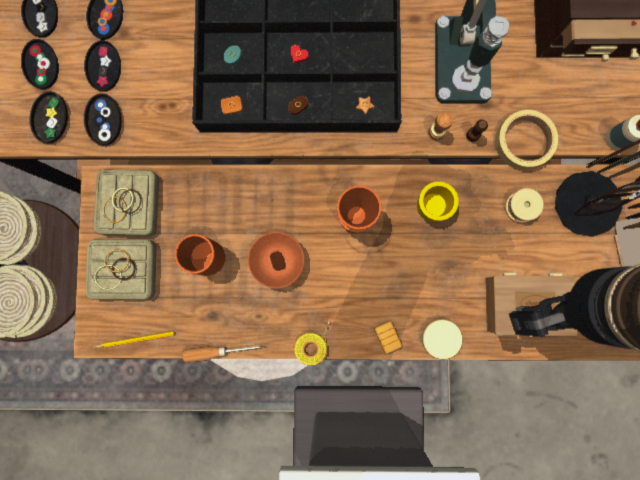

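The beaker stands upright in the pot: its rim and foot match the overlay at foot height of about 15 mm in both views. The straight beaker (200,253) and bowl (276,260) are where they began, and the arm is clear of everything at z 0.22.

```bash
python3 -c "
from h import *
print(bot.sign_off())"
```

```text
the job is handed in; nothing more can be done
None
```

The tapered beaker now stands upright in the small orange pot, and I handed the job in at about 15.6 s. `sign_off` gives no verdict, so the checks below are my own.

- **Move:** I gripped the beaker near its rim and carried it over the pot. I then lowered it in steps of about 0.5 mm near contact, with the measured force peaking at about 5 N. When contact came on one side I shifted under 1 mm, then released it and backed off.
- **Last checks:** In both cameras the beaker's rim and foot match a model standing upright on the pot's axis, with its foot about 15 mm up. The gripper touches nothing.
- **Bystanders:** The straight beaker and bowl are where they started in the top picture. The networks' points for them moved by up to 5 px, which I put down to detector scatter because the pictures show no shift.
- **Disagreements:** The network did not find the beaker in the last scene view, though it did in the top view. While carried, the beaker seemed to lean 2–3°, and this was gone after release.

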